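# Hone the kitchen knife on the upright steel and hold it ready over the board

## Robot

A 6-joint arm with a two-finger parallel gripper is mounted at the origin on a cart in front of the work surface, level with it; the furniture and walls round the work are solid. World frame = base frame: x ahead of the robot, y to its left, z up, the work surface at z = 0. Lengths are in mm, angles in rad, forces in N, time in s.
With the tool pointing down it reaches from about 400 to 925 mm from the base axis. Payload 12.5 kg.
Tool frame: the origin (TCP) lies midway between the tips of the shut fingers; the grasp point (between the pads) lies 19 mm behind it; z points along the fingers, y is the line along which they close (so a half turn about z gives the same grasp; the last joint's range is limited). The gripper opens to 95 mm and grips with 3 to 60 N. Pads are 20 mm wide; open, the fingers measure 119 mm over their backs; the gripper's body (75 mm by 180 mm) begins 59 mm behind the grasp point.
Start: joints at [-0.106, 0.491, 1.559, -0, 1.092, -0.106], TCP at [625.017, 0.021, 214.661] pointing down, gripper open.
Joint ranges: [-3.1, 3.1], [-0.84, 2.19], [0.05, 2.79], [-1.13, 4.28], [0.06, 2.93], [-2.69, 2.69]. Speed limits (rad/s): [2.22, 2.22, 2.79, 3.14, 3.14, 3.14].

## Interface

Orientations are given as [roll, pitch, yaw] about the fixed x, y, z axes, in that order (R = Rz(yaw) Ry(pitch) Rx(roll)).
In Python, from cell import * gives the robot as it stands. The module is installed in compiled form; this text tells all that it offers.
- The arm moves only by the tool arm_command, never from a script. Its arguments are lists of equal length, an entry for each row: "delta_pos": the shift along the world's x, y, z in units of 250 mm (1.0 is 250 mm), a list of three; "delta_rot": the turn, a rotation vector about the world's x, y, z in units of 90 degrees (1.0 is 90 degrees), a list of three; "claw": the closure, from 0 (fully open) to 1 (shut). In form: {"delta_pos": [[tx, ty, tz], ...], "delta_rot": [[wx, wy, wz], ...], "claw": [claw, ...]}. A call has exactly 5 rows; each row is the pose to reach, as a shift and turn from the pose commanded when the call began; what a row does not reach only later rows make up. A row lasts 1/12 s, in which the tool goes at most 41.7 mm and 7.16 degrees, less where a joint would pass 70% of its speed; a pose out of reach is approached as far as the arm can. A call with a number of a shift or a turn outside -1 to 1 is refused whole. A call with a gripper value outside its range is refused whole. The fingers move at their own pace and stop on an object; the grip force is fixed at half the most. Time passes only in rows, so rows that repeat a pose let the fingers close, or fill a call up. It gives the time, the measured TCP pose, the force, the opening and the grip force at its end, in the units of the state.
- state(): the state, without advancing time (a new reading comes with each control period).
- read_camera(name): name is "scene" or "side" or "wrist"; returns the picture (384x512x3 uint8, red, green, blue); there is no depth.
- calibration(name): a dict with "camera_matrix" (3x3 intrinsics, pixels), "k1" (the pictures are not rectified: a ray, as slopes to the right and down, at radius r is drawn at 1 + k1 r^2 times it, then the intrinsics apply), "T" (4x4, takes a point from camera to world coordinates). Camera axes: x right, y down, z forward; pixel columns grow to the right and rows downward; lengths in mm; the calibration is good to about 2 mm. A picture is of the moment at which its call begins: read the wrist's pose just before it. calibration takes no time and is no camera call; for the wrist camera it gives the pose at the moment of the call.
- job_done(): hands the job in; it is judged then, once.
The state is a dict: "t": time; "joints": joint angles; "qvel": joint speeds; "tau": joint torques, N m; "eef_pos": TCP position; "tcp_rot": TCP orientation; "ft_force": force on the tool from outside, world axes, zero at the start; "moment": the same for the moment, N m; "opening": opening from 0.0 (shut) to 1.0 (fully open); "grip_force": force on a finger pad.
Only numpy, scipy, OpenCV 4.12 (cv2) and the standard library are available. Lean on these libraries where they do the work, as an engineer would, in place of code of your own. Each camera call takes 0.05 s, during which the arm holds its last target. There are 200 camera calls.

## Task

Draw the knife out of the slanting block and hone it on the upright steel with a light stroke of the edge from heel to tip for each face: first the left face (steel on the left of the blade, seen from handle to tip), then on the other side of the steel the right face, each time with the spine leaning about 15 degrees away from the steel so that the edge meets it. Finish still holding the knife in the grip, motionless, level and edge down, the blade a hand's breadth clear above the cutting board, with the other things left where they are.

Things in the scene. Friction and masses are not known exactly. Their poses are not given: they have to be found in the camera images.
- knife: Santoku knife, 0.16 kg, black handle, in the block at the start, its x axis 45 degrees down into the block. Origin in the middle of the handle; x to the tip, z to the spine (edge at -z), y to its left. Handle x -59 to +49 mm, 24 high, 16 thick with flat sides: grip it across the thickness (along y). Bolster to x 60, 12 thick. Blade 2.2 thick, x 60 (heel) to 190 (tip), z -24 (edge) to +10 (spine).
- blade_middle (a point): Point of the knife's edge halfway along the blade: x 125, y 0, z -24 mm in the knife's frame. The edge is straight along z -24 from x 60 (heel) to x 183; the spine curves down to the tip from x 125 on.
- knife_block: Fixed pale beech knife block left or right of the steel, 100 wide (y), 151 deep, 158 high. Origin under the middle of its foot; at yaw 0 its slotted face looks to -x and up at 45 degrees. The knife is in the middle of three slots, handle out toward the robot, edge down; the others, 27 mm beside it, are empty.
- slot_mouth (a point): Middle of the mouth of the knife's slot, x -74, y 0, z 133 mm in the block's frame. The slot is 5 wide, 39 high, 137 deep and runs outward along (-1, 0, 1) of the block's frame, 45 degrees up: draw the knife out along that line by at least 135 mm.
- steel_foot: Fixed round wooden foot of the honing steel, 92 across, 24 high, with a rubber bush up to 38; origin under its centre.
- steel: Honing steel: upright round steel bar, 11 mm thick, z up along its axis, origin on its axis 30 mm above the worktop. There it pivots in a soft rubber bush, gives in every direction and springs back (6 N m per rad, up to 0.2 rad: about 0.2 N per mm at 200 mm height, 0.3 at 170, 0.5 at 140). More than 0.3 N on it hones, more than 12 N is too hard.
- steel_mid (a point): Point on the steel's axis 170 mm above the worktop.
- steel_top (a point): Top of the steel, on its axis, 265 mm above the worktop.
- board: Fixed wooden cutting board with darker ends, 160 (x) by 216 (y) by 18 high; origin under its centre. It stands on the other side of the steel from the block.
- pepper_mill: Wooden pepper mill, 58 across, 160 high, a bystander behind the work; origin under its centre.
- bowl: White bowl, 115 across, 56 high, a bystander; origin under its centre.
- spice_jar: Spice jar with a green cap, 46 across, 106 high, a bystander; origin under its centre.
There are look-alikes about, which are no part of the job. What is shaped like the knife_block but red is not meant.

How it is judged:
By the outcome, as a careful person would: the job done as asked, in the order asked, and still so for the second after the job is handed in, while the arm keeps its last pose, push and grip.
It also fails if it takes over 64 s, if anything falls off the work surface, if the arm or the gripper's body presses on something with over 40 N, if the wrist force passes 120 N, or if a joint passes its speed limit or range.

## Working session

There is one attempt and no reset: what is moved stays moved. The work goes in short steps, Python scripts to look and compute and a tool call to move; the robot and the scene stay as the last step left them, time stands still between calls to the robot, and variables do not carry over. Pictures are saved under pics/ and viewed, at most 10 in all, crops included, and the job is handed in when it is done.

Besides the shell and the picture viewer there is one more tool, called after "Request:" by a JSON object that holds its "op" and its "data". arm_command: Moves the arm, as the interface text tells. Shifts and turns lie within -1 to 1; 1 stands for 250 mm of shift or 90 degrees of turn. Its arguments: {"type":"object","properties":{"delta_pos":{"type":"array"},"delta_rot":{"type":"array"},"claw":{"type":"array"}},"required":["delta_pos","delta_rot","claw"]}

```bash
mkdir -p pics; python3 - <<'E'
from cell import *
import cv2,numpy as np
a=read_camera("scene");b=read_camera("side")
cv2.imwrite("pics/scene.png",a[...,::-1]);cv2.imwrite("pics/side.png",b[...,::-1])
cv2.imwrite("pics/s1.png",cv2.resize(a[...,::-1],(800,600),interpolation=cv2.INTER_CUBIC))
cv2.imwrite("pics/s2.png",cv2.resize(b[...,::-1],(800,600),interpolation=cv2.INTER_CUBIC))
for n in("scene","side","wrist"):print(n,{k:np.round(v,3).tolist() for k,v in calibration(n).items()})
print(state())
E
```

```text
scene {'camera_matrix': [[427.175, 0.0, 254.754], [0.0, 427.175, 194.912], [0.0, 0.0, 1.0]], 'k1': 0.034, 'T': [[0.502, -0.666, 0.552, -182.258], [-0.865, -0.382, 0.326, -465.654], [-0.006, -0.641, -0.767, 1233.329], [0.0, 0.0, 0.0, 1.0]]}
side {'camera_matrix': [[413.775, 0.0, 252.874], [0.0, 413.775, 192.537], [0.0, 0.0, 1.0]], 'k1': 0.003, 'T': [[0.935, -0.221, 0.276, 188.979], [-0.353, -0.56, 0.75, -1014.702], [-0.011, -0.799, -0.602, 992.143], [0.0, 0.0, 0.0, 1.0]]}
wrist {'camera_matrix': [[310.529, 0.0, 261.71], [0.0, 310.529, 189.948], [0.0, 0.0, 1.0]], 'k1': 0.021, 'T': [[1.0, 0.0, -0.002, 625.017], [-0.0, -0.97, -0.243, 68.847], [-0.002, 0.243, -0.97, 384.533], [0.0, 0.0, 0.0, 1.0]]}
{'t': 0.1, 'joints': array([-1.05603591e-01,  4.91486449e-01,  1.55934803e+00, -3.42268990e-05,
        1.09166948e+00, -1.05646180e-01]), 'qvel': array([ 0.00188754, -0.00126834, -0.000412  ,  0.00126946, -0.00043267,
        0.00014068]), 'tau': array([ 2.47082615e-03, -6.13621187e+01, -2.58604574e+01,  6.93451893e-02,
        4.70101309e-02, -2.07912552e-05]), 'eef_pos': array([6.24812489e+02, 3.20511634e-02, 2.14142087e+02]), 'tcp_rot': array([-3.14068322e+00, -6.59081175e-05,  1.57085468e+00]), 'ft_force': array([ 0.07302337, -0.30240526,  0.07675771]), 'moment': array([ 0.01432803,  0.02886362, -0.01851761]), 'grip_force': 0.0, 'opening': 1.000441210270926}
```

View pics/s1.png

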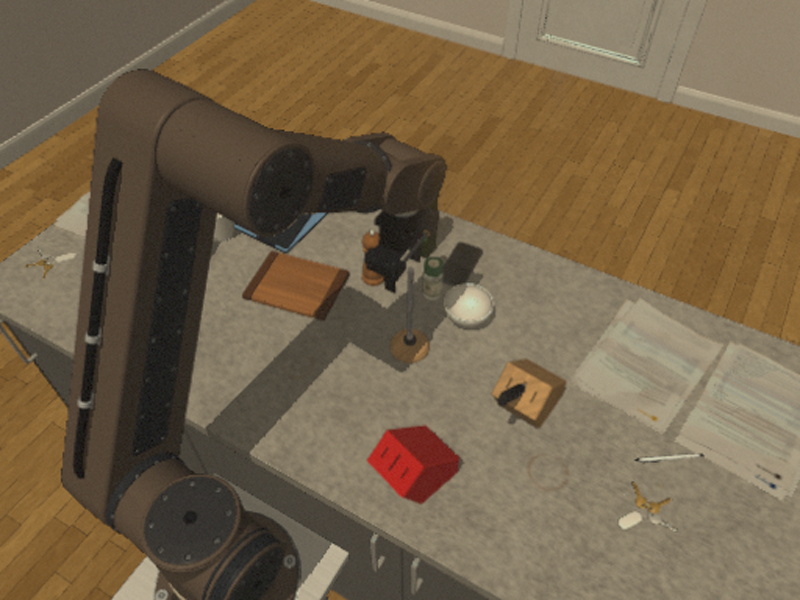

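View pics/s2.png

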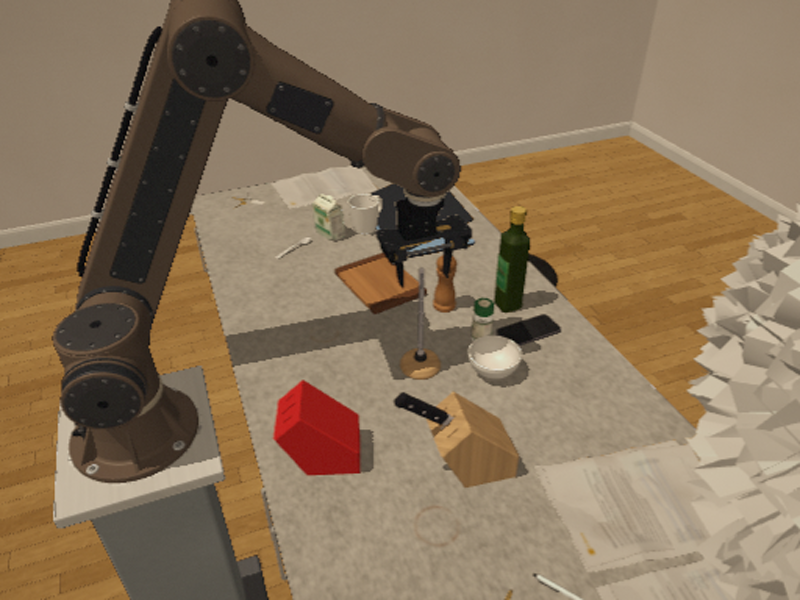

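The red block at scene (413,463) / side (318,430) is the look-alike. The pale beech block at scene (528,390) / side (470,440) has the black handle in it, so it is the one meant. I'll confirm that in enlarged crops.

```bash
python3 - <<'E'
import cv2
for n,x,y in(("scene",235,165),("side",235,200)):
    c=cv2.imread(f"pics/{n}.png")[y:y+120,x:x+160]
    cv2.imwrite(f"pics/{n}_c.png",cv2.resize(c,(800,600),interpolation=cv2.INTER_CUBIC))
E
```

```text
(no output)
```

View pics/scene_c.png

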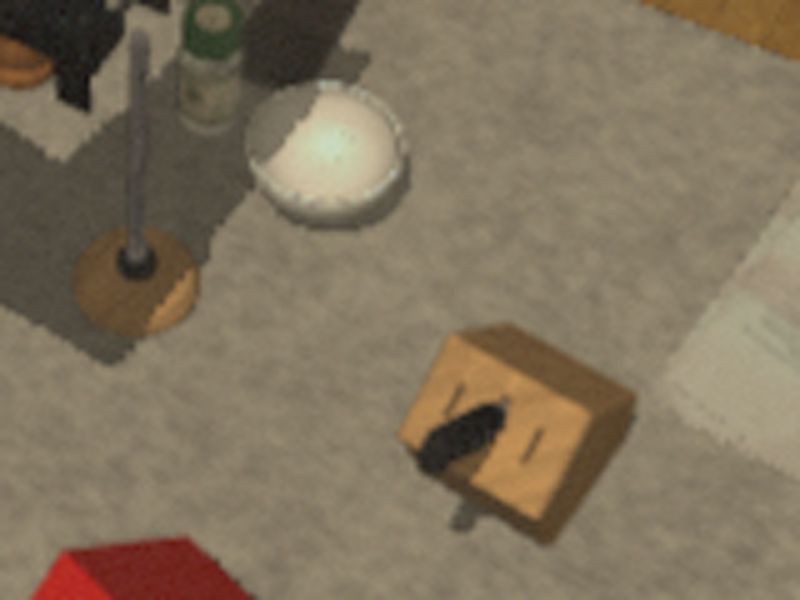

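View pics/side_c.png

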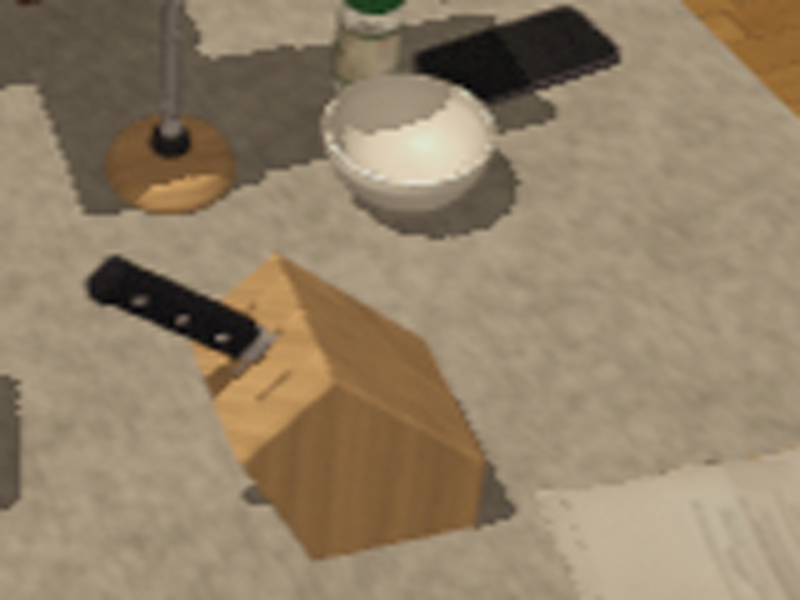

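The crops confirm it. The beech block has the black handle in its middle slot, with empty slots on both sides. Its ridge ends are at scene-crop (455,335) and (590,410), and at side-crop (275,255) and (335,385). The steel enters its bush at scene-crop (136,258) and side-crop (171,130).

```bash
cat > h.py <<'E'
from cell import *
import numpy as np, cv2
from scipy.spatial.transform import Rotation as Ro
from scipy.optimize import least_squares
def proj(P,n,c=None):
    c=c or calibration(n);T=np.linalg.inv(c["T"])
    return cv2.projectPoints(np.float64(P).reshape(-1,1,3),cv2.Rodrigues(T[:3,:3])[0],T[:3,3],c["camera_matrix"],np.array([c["k1"],0,0,0.]))[0][:,0]
def fit(f,x0,obs):
    """obs: list of (cam,key,u,v); f(x)->dict key->point"""
    def r(x):
        d=f(x);return np.concatenate([proj(d[k],n)[0]-[u,v] for n,k,u,v in obs])
    s=least_squares(r,x0,loss="soft_l1");return s.x,r(s.x).reshape(-1,2)
E
cat > m.py <<'E'
from h import *
C=lambda n,k,u,v:(n,k,dict(scene=235,side=235)[n]+u/5-.4,dict(scene=165,side=200)[n]+v/5-.4)
F=lambda n,k,u,v:(n,k,u/1.5625-.2,v/1.5625-.2)
def blk(x):
    R=Ro.from_euler("z",x[2]).as_matrix();o=np.array([x[0],x[1],0]);B=lambda *p:o+R@np.array(p)
    q=2**-.5;kx=np.array([q,0,-q]);kz=np.array([q,0,q]);k0=np.array([-74,0,133])-kx*x[3]+7*kz
    K=lambda a,z=0:B(*(k0+kx*a+kz*z))
    # face lower edge at distance x[4] below ridge
    e=np.array([-49,0,158])-x[4]*kz
    return dict(rl=B(-49,50,158),rr=B(-49,-50,158),ll=B(e[0],50,e[2]),lr=B(e[0],-50,e[2]),he=K(-59),ht=K(-59,12),hf=K(49))
obs=[C("scene","rl",455,335),C("scene","rr",590,410),C("scene","ll",400,437),C("scene","lr",540,520),
C("side","rl",275,255),C("side","rr",335,385),C("side","lr",245,465),
C("side","he",100,282),C("side","hf",248,338),C("scene","he",428,460)]
x,r=fit(blk,[650,-250,0,60,70],obs);print("block",x.round(3));print(r.round(1).tolist())
d=blk(x);print({k:v.round(1).tolist() for k,v in d.items()})
st=lambda x:dict(b=[x[0],x[1],38],t=[x[2],x[3],265],f=[x[0],x[1],24])
x,r=fit(st,[650,0,650,0],[C("scene","b",136,258),C("side","b",171,133),C("scene","t",138,32),F("side","t",421,269)])
print("steel",x.round(1),r.round(1).tolist())
def bd(x):
    R=Ro.from_euler("z",x[2]).as_matrix();return {k:np.array([x[0],x[1],0])+R@np.array([a*80,b*108,18]) for k,a,b in(("a",1,1),("b",1,-1),("c",-1,-1),("d",-1,1))}
x,r=fit(bd,[650,200,0],[F("scene","a",268,253),F("scene","b",349,270),F("scene","c",325,316),F("scene","d",243,292),F("side","c",375,309),F("side","b",422,289),F("side","d",335,268)])
print("board",x.round(3),r.round(1).tolist())
E
python3 m.py
```

```text
block [ 6.14082e+02 -3.21705e+02 -9.90000e-02  6.89590e+01  6.99250e+01]
[[-1.2, 0.2], [1.4, 1.4], [-0.1, -0.2], [0.9, -0.2], [-0.6, -0.1], [-0.2, -0.0], [-0.7, 0.2], [1.1, -3.4], [-1.2, -0.1], [3.0, -3.9]]
{'rl': [570.2, -267.1, 158.0], 'rr': [560.4, -366.6, 158.0], 'll': [521.0, -262.3, 108.6], 'lr': [511.2, -361.8, 108.6], 'he': [455.3, -306.0, 228.4], 'ht': [463.8, -306.8, 236.9], 'hf': [531.3, -313.5, 152.1]}
steel [607.9 -27.8 608.5 -26.6] [[0.2, -0.4], [-0.3, 0.2], [-0.0, 0.2], [0.1, -0.2]]
board [6.32689e+02 3.05690e+02 2.01000e-01] [[1.3, -2.5], [-0.0, -0.9], [-0.6, 0.1], [-1.3, 1.4], [-0.1, 0.6], [4.1, 0.1], [-0.8, 0.4]]
```

Request:
{"op": "arm_command", "data": {"delta_pos": [[0, 0, 0.16], [0, 0, 0.32], [0, 0, 0.48], [-0.05, -0.12, 0.48], [-0.1, -0.25, 0.48]], "delta_rot": [[0, 0, 0], [0, 0, 0], [0, 0, 0], [0, 0, -0.07], [0, 0, -0.14]], "claw": [0, 0, 0, 0, 0]}}

```text
t: 0.52
eef_pos: [600.4, -61.9, 336.7]
tcp_rot: [3.138, -0.0, 1.349]
ft_force: [0.9, -1.3, -0.1]
opening: 1.002
grip_force: 0.0
```

Request:
{"op": "arm_command", "data": {"delta_pos": [[-0.06, -0.14, 0], [-0.12, -0.28, 0], [-0.18, -0.42, 0], [-0.24, -0.56, 0], [-0.3, -0.7, 0]], "delta_rot": [[0, 0, -0.08], [0, 0, -0.16], [0, 0, -0.24], [0, 0, -0.32], [0, 0, -0.4]], "claw": [0, 0, 0, 0, 0]}}

```text
t: 0.93
eef_pos: [523.9, -238.9, 334.5]
tcp_rot: [-3.141, 0.0, 0.72]
ft_force: [0.8, -0.2, -0.6]
opening: 0.999
grip_force: 0.0
```

Request:
{"op": "arm_command", "data": {"delta_pos": [[-0.02, -0.06, 0], [-0.04, -0.12, 0], [-0.06, -0.18, 0], [-0.08, -0.24, 0], [-0.1, -0.29, 0]], "delta_rot": [[0, 0, -0.08], [0, 0, -0.16], [0, 0, -0.24], [0, 0, -0.32], [0, 0, -0.4]], "claw": [0, 0, 0, 0, 0]}}

```text
t: 1.35
eef_pos: [499.5, -311.0, 334.3]
tcp_rot: [-3.141, 0.001, 0.094]
ft_force: [0.4, 0.1, -0.9]
opening: 0.997
grip_force: 0.0
```

Request:
{"op": "arm_command", "data": {"delta_pos": [[0, 0, 0], [0, 0, 0], [0, 0, 0], [0, 0, 0], [0, 0, 0]], "delta_rot": [[0, 0, -0.06], [0, 0, -0.12], [0, 0, -0.123], [0, 0, -0.123], [0, 0, -0.123]], "claw": [0, 0, 0, 0, 0]}}

```text
t: 1.77
eef_pos: [500.0, -309.8, 334.5]
tcp_rot: [-3.142, 0.0, -0.089]
ft_force: [0.2, 0.2, 0.5]
opening: 0.997
grip_force: 0.0
```

```bash
python3 - <<'E'
from h import *
import pickle
s=state();c=calibration("wrist");a=read_camera("wrist");b=read_camera("side");d=read_camera("scene")
pickle.dump(c,open("w1.pkl","wb"))
for n,i in(("w1",a),("side1",b),("scene1",d)):cv2.imwrite(f"pics/{n}.png",i[...,::-1])
cv2.imwrite("pics/w1b.png",cv2.resize(a[...,::-1],(800,600),interpolation=cv2.INTER_CUBIC))
print(s["t"],s["joints"].round(4),s["eef_pos"].round(1),s["tcp_rot"].round(3))
E
```

```text
1.7667 [-6.6690e-01  3.4220e-01  1.4776e+00 -1.0000e-04  1.3220e+00  9.9300e-01] [ 500.  -309.8  334.5] [-3.142  0.    -0.089]
```

View pics/w1b.png

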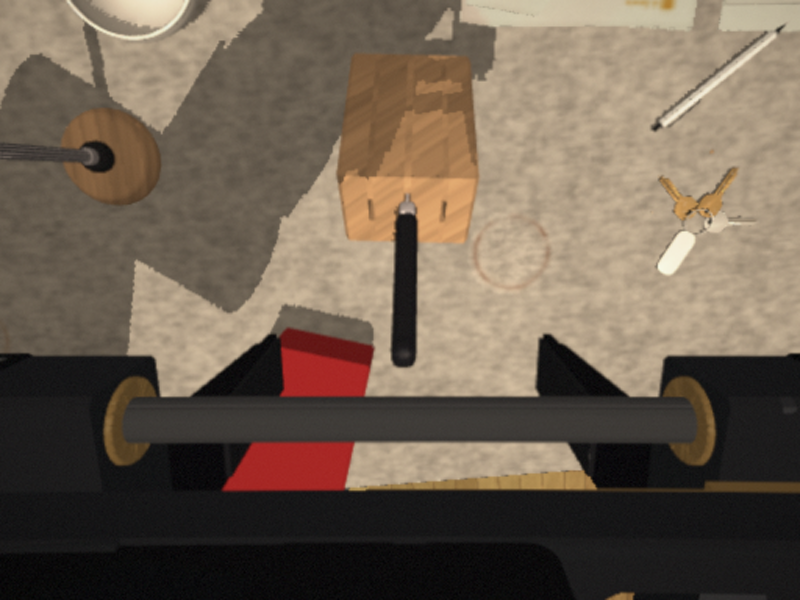

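The wrist picture shows the handle from (403,360) at the butt to (406,212) at the front, with the bolster at (407,205). The face's ridge runs from (340,178) to (477,178), its lower edge from (348,240) to (465,242), and the steel enters its bush at (97,157).

```bash
cat >> m.py <<'E'
print("--- with wrist")
import pickle
import h
cw=pickle.load(open("w1.pkl","rb"));cal={"wrist":cw,"scene":calibration("scene"),"side":calibration("side")}
_p=h.proj;h.proj=lambda P,n:_p(P,n,cal[n])
W=lambda k,u,v:F("wrist",k,u,v)
o2=[o for o in obs if o[1] not in("he","ht","hf")]+[W("rl",340,178),W("rr",477,178),W("ll",348,240),W("lr",465,242)]
x,r=h.fit(blk,[614,-320,-.1,64,70],o2);print("block",x.round(3),r.round(1).tolist())
xb=x
d=lambda y:blk([*xb[:3],y[0],xb[4]])
for k in(50,60,66,70):
    q=d([k]);print(k,[(n,kk,((np.array(h.proj(q[kk],n)[0])+.2)*(1.5625) if n=="wrist" else (np.array(h.proj(q[kk],n)[0])-([235,165] if n=="scene" else [235,200])+.4)*5).round(0).tolist()) for n,kk in(("wrist","he"),("wrist","ht"),("wrist","hf"),("side","he"),("side","ht"),("side","hf"),("scene","he"),("scene","hf"))])
st=lambda x:dict(b=[x[0],x[1],38],t=[x[2],x[3],265])
x,r=h.fit(st,[650,0,650,0],[C("scene","b",136,258),C("side","b",171,133),W("b",97,157),C("scene","t",138,32),F("side","t",421,269)])
print("steel",x.round(1),r.round(1).tolist())
E
python3 m.py | sed -n '/---/,$p'
```

```text
--- with wrist
block [ 6.14572e+02 -3.19766e+02 -9.90000e-02  6.40000e+01  7.16170e+01] [[-1.7, -0.2], [0.8, 1.0], [-0.9, -0.1], [0.1, -0.1], [-0.8, -0.6], [-0.4, -0.6], [-1.2, 0.0], [-1.9, -0.7], [2.8, 0.1], [-0.2, 0.1], [2.9, -0.4]]
50 [('wrist', 'he', [408.0, 337.0]), ('wrist', 'ht', [408.0, 329.0]), ('wrist', 'hf', [409.0, 206.0]), ('side', 'he', [130.0, 275.0]), ('side', 'ht', [146.0, 261.0]), ('side', 'hf', [264.0, 347.0]), ('scene', 'he', [450.0, 435.0]), ('scene', 'hf', [498.0, 415.0])]
60 [('wrist', 'he', [408.0, 352.0]), ('wrist', 'ht', [408.0, 343.0]), ('wrist', 'hf', [409.0, 217.0]), ('side', 'he', [117.0, 268.0]), ('side', 'ht', [133.0, 254.0]), ('side', 'hf', [252.0, 341.0]), ('scene', 'he', [445.0, 437.0]), ('scene', 'hf', [494.0, 417.0])]
66 [('wrist', 'he', [407.0, 361.0]), ('wrist', 'ht', [408.0, 353.0]), ('wrist', 'hf', [409.0, 223.0]), ('side', 'he', [109.0, 264.0]), ('side', 'ht', [125.0, 249.0]), ('side', 'hf', [245.0, 337.0]), ('scene', 'he', [442.0, 438.0]), ('scene', 'hf', [491.0, 418.0])]
70 [('wrist', 'he', [407.0, 367.0]), ('wrist', 'ht', [407.0, 359.0]), ('wrist', 'hf', [409.0, 227.0]), ('side', 'he', [104.0, 261.0]), ('side', 'ht', [120.0, 246.0]), ('side', 'hf', [240.0, 334.0]), ('scene', 'he', [440.0, 439.0]), ('scene', 'hf', [490.0, 419.0])]
steel [607.6 -30.7 608.5 -26.6] [[0.9, -0.0], [-0.1, 0.8], [-0.4, 0.1], [-0.0, 0.2], [0.1, -0.2]]
```

```bash
cat >> m.py <<'E'
print("+++")
pt=lambda x:dict(p=x)
P=[]
for o in([W("p",403,356),C("side","p",100,282),C("scene","p",430,460)],[W("p",406,213),C("side","p",248,340),C("scene","p",498,410)]):
    x,r=h.fit(pt,[500,-310,190],o);P.append(x);print(x.round(1),r.round(1).tolist())
v=P[1]-P[0];print(np.linalg.norm(v),np.degrees(np.arctan2(v[2],np.hypot(v[0],v[1]))),np.arctan2(v[1],v[0]))
q=d([61]);print(q["he"],q["hf"],(q["he"]+q["hf"])/2)
E
python3 m.py | sed -n '/+++/,$p'
```

```text
Traceback (most recent call last):
  File "m.py", line 14, in <module>
    x,r=fit(blk,[650,-250,0,60,70],obs);print("block",x.round(3));print(r.round(1).tolist())
        ~~~^^^^^^^^^^^^^^^^^^^^^^^^^^^^
  File "h.py", line 12, in fit
    s=least_squares(r,x0,loss="soft_l1");return s.x,r(s.x).reshape(-1,2)
  File "h.py", line 11, in r
    d=f(x);return np.concatenate([proj(d[k],n)[0]-[u,v] for n,k,u,v in obs])
                                  ~~~~^^^^^^^^
  File "h.py", line 6, in proj
    c=c or calibration(n);T=np.linalg.inv(c["T"])
           ~~~~~~~~~~~^^^
ValueError: time passes only in moves, steps and waits
```

```bash
python3 - <<'E'
s=open("m.py").read()
a,b=s.split('print("--- with wrist")\n')
hdr="from h import *\nimport pickle,h\n"
open("m.py","w").write(a.replace("from h import *","from h import *\nimport pickle,h\ncal=pickle.load(open('cal.pkl','rb'));_p=h.proj;h.proj=proj=lambda P,n:_p(P,n,cal[n])")+'print("--- with wrist")\n'+"\n".join(l for l in b.splitlines() if not l.startswith(("cw=","_p=","import h")))+"\n")
E
python3 - <<'E'
import pickle
from cell import *
pickle.dump({"wrist":pickle.load(open("w1.pkl","rb")),"scene":calibration("scene"),"side":calibration("side")},open("cal.pkl","wb"))
E
python3 m.py 2>&1| sed -n '/+++/,$p'|tail -8
```

```text
+++
[ 454.4 -300.9  208.8] [[-0.1, 0.2], [0.1, 0.7], [-0.0, -0.6]]
[ 540.8 -310.5  145.3] [[0.2, 0.1], [1.4, -0.5], [-1.0, 0.6]]
107.69259866321472 -36.1723604575954 -0.11117023678139826
[ 461.41597456 -304.61713377  222.80256121] [ 537.41263348 -312.13430299  146.43502884] [ 499.41430402 -308.37571838  184.61879503]
```

```bash
cat >> m.py <<'E'
B=xb;R=Ro.from_euler("z",B[2]).as_matrix();s2=2**-.5
def KP(p,D=60,dz=7,pit=0.):
    k=np.array([[np.cos(np.pi/4-pit),0,-np.sin(np.pi/4-pit)],[0,1,0],[np.sin(np.pi/4-pit),0,np.cos(np.pi/4-pit)]])
    m=np.array([-74,0,133])
    return np.array([B[0],B[1],0])+R@(m+(np.array(p)+[-D,0,dz])@k)
outs=[]
for n,f,x0,y0 in(("side","side",245,240),("scene","scene",310,225)):
    im=cv2.resize(cv2.imread(f"pics/{f}.png")[y0:y0+60,x0:x0+80],(800,600),interpolation=cv2.INTER_CUBIC)
    for col,a in(((0,255,0),{}),((255,0,255),dict(pit=.12,dz=5))):
        for y in(-8,8):
            q=(proj([KP(p,**a) for p in((-59,y,-12),(-59,y,12),(49,y,12),(49,y,-12))],n)-[x0,y0]+.5)*10
            cv2.polylines(im,[q.astype(int)],True,col,1)
    outs.append(im)
cv2.imwrite("pics/ov.png",cv2.resize(np.vstack([outs[0][50:450],outs[1][100:500]]),None,fx=.75,fy=.75))
E
python3 m.py >/dev/null 2>err; tail -2 err
```

```text
(no output)
```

View pics/ov.png

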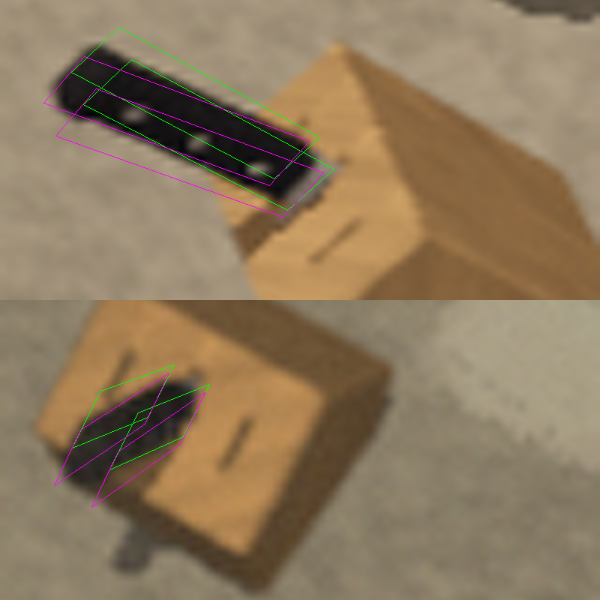

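The overlay shows the knife sagging about 2.5° in its slot, so its axis is roughly 42.5° down, with the handle middle near (496,-306,180). I'll grip it with the tool leaning 30° back.

Request:
{"op": "arm_command", "data": {"delta_pos": [[0.03, 0, -0.07], [0.06, 0, -0.14], [0.09, 0, -0.2], [0.12, 0, -0.27], [0.148, -0.002, -0.338]], "delta_rot": [[0.007, 0.066, 0], [0.014, 0.132, 0], [0.021, 0.198, 0], [0.028, 0.264, 0], [0.035, 0.331, 0]], "claw": [0, 0, 0, 0, 0]}}

```text
t: 2.33
eef_pos: [537.7, -310.3, 250.0]
tcp_rot: [-3.135, 0.527, -0.089]
ft_force: [0.0, 0.2, -1.0]
opening: 1.0
grip_force: 0.0
```

Request:
{"op": "arm_command", "data": {"delta_pos": [[-0.05, 0.005, -0.086], [-0.1, 0.01, -0.173], [-0.15, 0.015, -0.26], [-0.2, 0.02, -0.346], [-0.2, 0.02, -0.346]], "delta_rot": [[0, 0, 0], [0, 0, 0], [0, 0, 0], [0, 0, 0], [0, 0, 0]], "claw": [0, 0, 0, 0, 0]}}

```text
t: 2.75
eef_pos: [484.5, -304.4, 160.3]
tcp_rot: [-3.13, 0.529, -0.088]
ft_force: [-0.3, -0.6, -0.1]
opening: 1.003
grip_force: 0.0
```

```bash
python3 - <<'E'
from h import *
s=state();a=read_camera("wrist");b=read_camera("side")
im=np.hstack([cv2.resize(a[130:384,80:432],(550,400)),cv2.resize(b[190:320,220:320][...],(250,325))[:, :]  if 0 else cv2.resize(b[170:330,220:320],(250,400))])
cv2.imwrite("pics/g1.png",im[...,::-1])
print(s["t"],s["joints"].round(3),s["eef_pos"].round(1),s["tcp_rot"].round(3),s["ft_force"].round(1))
E
```

```text
2.75 [-0.57   0.684  1.451 -0.226  1.491  1.166] [ 484.5 -304.4  160.3] [-3.13   0.529 -0.088] [-0.3 -0.6 -0.1]
```

View pics/g1.png

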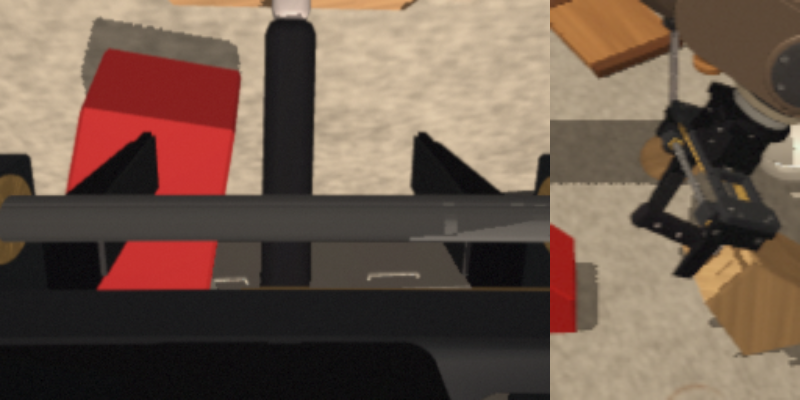

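The handle (wrist crop x≈289) lies midway between the fingers (157 and 413). Closing now.

Request:
{"op": "arm_command", "data": {"delta_pos": [[0, 0, 0], [0, 0, 0], [0, 0, 0], [0, 0, 0], [0, 0, 0]], "delta_rot": [[0, 0, 0], [0, 0, 0], [0, 0, 0], [0, 0, 0], [0, 0, 0]], "claw": [1, 1, 1, 1, 1]}}

```text
t: 3.27
eef_pos: [487.3, -305.5, 164.1]
tcp_rot: [-3.135, 0.522, -0.09]
ft_force: [-0.8, -0.1, -0.5]
opening: 0.705
grip_force: 0.0
```

Request:
{"op": "arm_command", "data": {"delta_pos": [[0, 0, 0], [0, 0, 0], [0, 0, 0], [0, 0, 0], [0, 0, 0]], "delta_rot": [[0, 0, 0], [0, 0, 0], [0, 0, 0], [0, 0, 0], [0, 0, 0]], "claw": [1, 1, 1, 1, 1]}}

```text
t: 3.68
eef_pos: [487.0, -305.5, 163.7]
tcp_rot: [-3.134, 0.523, -0.09]
ft_force: [-0.0, -0.1, -0.8]
opening: 0.356
grip_force: 0.0
```

Request:
{"op": "arm_command", "data": {"delta_pos": [[0, 0, 0], [0, 0, 0], [0, 0, 0], [0, 0, 0], [0, 0, 0]], "delta_rot": [[0, 0, 0], [0, 0, 0], [0, 0, 0], [0, 0, 0], [0, 0, 0]], "claw": [1, 1, 1, 1, 1]}}

```text
t: 4.1
eef_pos: [487.0, -305.5, 163.7]
tcp_rot: [-3.134, 0.523, -0.091]
ft_force: [0.1, 0.4, 0.2]
opening: 0.164
grip_force: 29.9
```

Request:
{"op": "arm_command", "data": {"delta_pos": [[-0.011, 0.001, 0.011], [-0.022, 0.002, 0.022], [-0.033, 0.003, 0.033], [-0.045, 0.0045, 0.045], [-0.056, 0.0056, 0.056]], "delta_rot": [[0, 0, 0], [0, 0, 0], [0, 0, 0], [0, 0, 0], [0, 0, 0]], "claw": [1, 1, 1, 1, 1]}}

```text
t: 4.52
eef_pos: [472.6, -304.1, 178.1]
tcp_rot: [-3.134, 0.523, -0.091]
ft_force: [0.0, -1.0, -2.1]
opening: 0.166
grip_force: 29.9
```

Request:
{"op": "arm_command", "data": {"delta_pos": [[-0.022, 0.002, 0.022], [-0.045, 0.0045, 0.045], [-0.067, 0.0067, 0.067], [-0.09, 0.009, 0.09], [-0.112, 0.011, 0.112]], "delta_rot": [[0, 0, 0], [0, 0, 0], [0, 0, 0], [0, 0, 0], [0, 0, 0]], "claw": [1, 1, 1, 1, 1]}}

```text
t: 4.93
eef_pos: [444.4, -301.2, 206.5]
tcp_rot: [-3.134, 0.523, -0.09]
ft_force: [0.3, -0.5, -1.9]
opening: 0.166
grip_force: 29.9
```

Request:
{"op": "arm_command", "data": {"delta_pos": [[-0.03, 0.003, 0.03], [-0.06, 0.006, 0.06], [-0.09, 0.009, 0.09], [-0.12, 0.012, 0.12], [-0.15, 0.015, 0.15]], "delta_rot": [[0, 0, 0], [0, 0, 0], [0, 0, 0], [0, 0, 0], [0, 0, 0]], "claw": [1, 1, 1, 1, 1]}}

```text
t: 5.35
eef_pos: [406.7, -297.4, 244.0]
tcp_rot: [-3.134, 0.523, -0.09]
ft_force: [1.2, -0.6, -1.8]
opening: 0.167
grip_force: 29.9
```

Request:
{"op": "arm_command", "data": {"delta_pos": [[-0.03, 0.003, 0.03], [-0.06, 0.006, 0.06], [-0.09, 0.009, 0.09], [-0.12, 0.012, 0.12], [-0.15, 0.015, 0.15]], "delta_rot": [[0, 0, 0], [0, 0, 0], [0, 0, 0], [0, 0, 0], [0, 0, 0]], "claw": [1, 1, 1, 1, 1]}}

```text
t: 5.77
eef_pos: [369.3, -293.7, 281.4]
tcp_rot: [-3.134, 0.523, -0.09]
ft_force: [0.1, 0.2, -1.2]
opening: 0.165
grip_force: 29.9
```

```bash
python3 - <<'E'
from h import *
import pickle
s=state();c=calibration("wrist");a=read_camera("wrist");b=read_camera("side")
pickle.dump((s,c),open("w2.pkl","wb"))
cv2.imwrite("pics/w2.png",a[...,::-1]);cv2.imwrite("pics/side2.png",b[...,::-1])
im=np.hstack([cv2.resize(a,(800,600))[:,200:600],cv2.resize(b[200:320,190:270],(400,600),interpolation=cv2.INTER_CUBIC)])
cv2.imwrite("pics/g2.png",im[...,::-1])
print(s["t"],s["joints"].round(3),s["eef_pos"].round(1),s["tcp_rot"].round(3),s["ft_force"].round(1))
E
```

```text
5.7667 [-0.66   0.413  1.606 -0.266  1.577  1.063] [ 369.3 -293.7  281.4] [-3.134  0.523 -0.09 ] [ 0.1  0.2 -1.2]
```

View pics/g2.png

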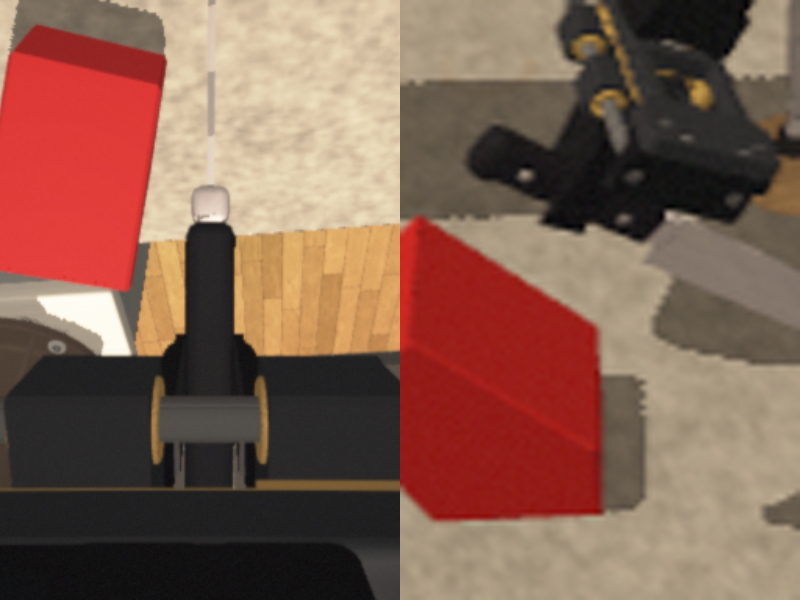

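Knife held, with the blade clear of the block. In the wrist picture the handle front is at (410,228) and the bolster front at (410,190). In the side view the butt centre is at (208,230) and the heel corner at (240,252). Next I'll fit the knife's pose in the tool.

```bash
cat > k.py <<'E'
from h import *
import pickle,h
s,c=pickle.load(open("w2.pkl","rb"));cal=pickle.load(open("cal.pkl","rb"));cal["wrist"]=c
p0=h.proj
P=lambda p,n:p0(p,n,cal[n])[0]
Rt=Ro.from_euler("xyz",s["tcp_rot"]).as_matrix();t=s["eef_pos"]
def kn(x,p):
    f=x[2];M=np.array([[np.cos(f),0,np.sin(f)],[0,-1,0],[np.sin(f),0,-np.cos(f)]]).T
    return t+Rt@(np.array([x[0],x[3],x[1]])+M@np.array(p,float))
S=lambda u,v:("side",190+(u-400)/5-.4,200+v/5-.4)
Wp=lambda u,v:("wrist",(u+200)/1.5625-.2,v/1.5625-.2)
o=[((49,0,12),)+Wp(210,230),((60,-1,10),)+Wp(210,190),((-59,8,0),)+S(487,152),((60,0,-24),)+S(650,262),((60,0,9),)+S(678,215)]
def r(x):return np.concatenate([(P(kn(x,p),n)-[u,v]) for p,n,u,v in o]+[[(x[0])*.02,(x[1]+19)*.1,(x[2]-.24)*10,x[3]*1]])
q=least_squares(r,[0,-19,.24,0]).x
print(q.round(3),r(q)[:-4].reshape(-1,2).round(1).tolist())
E
python3 k.py
```

```text
[  2.276 -17.301   0.132  -0.693] [[-0.7, -1.4], [1.4, 0.9], [-2.7, -1.6], [-0.8, -0.6], [1.0, -0.2]]
```

Request:
{"op": "arm_command", "data": {"delta_pos": [[0.02, 0.02, 0], [0.04, 0.04, 0], [0.06, 0.06, 0], [0.08, 0.08, 0], [0.1, 0.1, 0]], "delta_rot": [[-0.008, -0.079, 0], [-0.016, -0.158, 0], [-0.024, -0.237, 0], [-0.032, -0.316, 0], [-0.04, -0.392, 0]], "claw": [1, 1, 1, 1, 1]}}

```text
t: 6.28
eef_pos: [395.4, -268.8, 281.2]
tcp_rot: [3.141, -0.102, -0.092]
ft_force: [-0.2, 0.3, -2.3]
opening: 0.17
grip_force: 29.9
```

Request:
{"op": "arm_command", "data": {"delta_pos": [[0.04, 0.04, 0], [0.08, 0.08, 0], [0.12, 0.11, 0], [0.16, 0.15, 0], [0.2, 0.19, 0]], "delta_rot": [[0, 0, 0.07], [0, 0, 0.14], [0, 0, 0.21], [0, 0, 0.28], [0, 0, 0.36]], "claw": [1, 1, 1, 1, 1]}}

```text
t: 6.7
eef_pos: [445.4, -220.9, 280.5]
tcp_rot: [-3.14, -0.096, 0.478]
ft_force: [-0.3, -0.3, -1.2]
opening: 0.161
grip_force: 29.9
```

Request:
{"op": "arm_command", "data": {"delta_pos": [[0.03, 0.02, 0], [0.06, 0.04, 0], [0.1, 0.06, 0], [0.14, 0.09, 0], [0.14, 0.09, 0]], "delta_rot": [[0, 0, 0.05], [0, 0, 0.1], [0, 0, 0.15], [0, 0, 0.2], [0, 0, 0.2]], "claw": [1, 1, 1, 1, 1]}}

```text
t: 7.12
eef_pos: [481.1, -198.1, 280.2]
tcp_rot: [-3.14, -0.096, 0.792]
ft_force: [0.2, -0.4, -1.9]
opening: 0.167
grip_force: 29.9
```

```bash
python3 - <<'E'
from h import *
import pickle
s=state();c=calibration("wrist");a=read_camera("wrist");b=read_camera("side");d=read_camera("scene")
pickle.dump((s,c),open("w3.pkl","wb"))
for n,i in(("w3",a),("side3",b),("scene3",d)):cv2.imwrite(f"pics/{n}.png",i[...,::-1])
cal=pickle.load(open("cal.pkl","rb"))
print(proj(s["eef_pos"],"side",cal["side"]),proj(s["eef_pos"],"scene",cal["scene"]))
x0,y0=[int(v) for v in proj(s["eef_pos"],"side",cal["side"])[0]];x0-=40;y0-=50
print(x0,y0)
cv2.imwrite("pics/g3.png",cv2.resize(b[y0:y0+100,x0:x0+133],(798,600),interpolation=cv2.INTER_CUBIC)[...,::-1])
print(s["t"],s["joints"].round(3),s["eef_pos"].round(1),s["tcp_rot"].round(3),s["ft_force"].round(1))
E
```

```text
[[250.20103118 209.85520553]] [[293.49144291 219.13384901]]
210 159
7.1167 [-0.567  0.263  1.743  0.105  1.119  0.166] [ 481.1 -198.1  280.2] [-3.14  -0.096  0.792] [ 0.2 -0.4 -1.9]
```

View pics/g3.png

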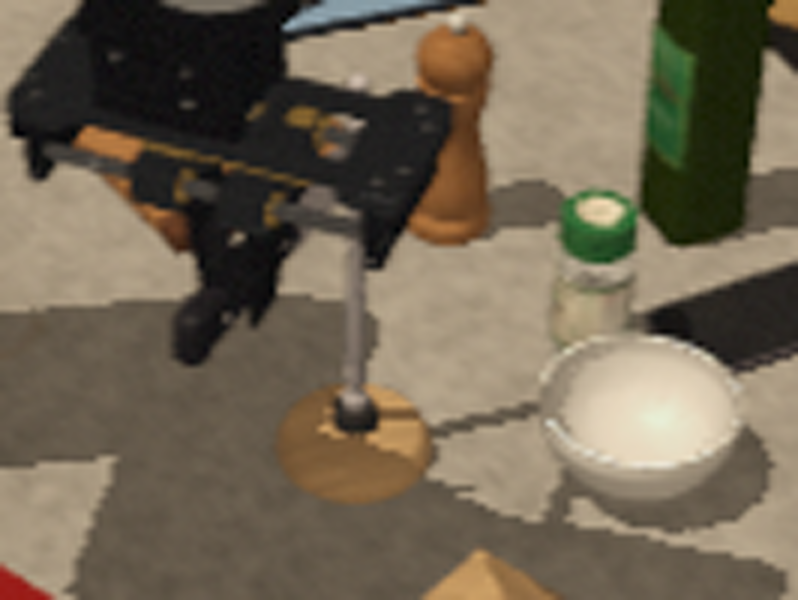

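The gripper hides the blade from the side view at this pose. I'll fit the pitch by gradient matching on the earlier broadside picture instead.

```bash
cat >> k.py <<'E'
g=cv2.GaussianBlur(cv2.cvtColor(cv2.imread("pics/side2.png"),cv2.COLOR_BGR2GRAY).astype(np.float32),(0,0),.8)
gx=cv2.Sobel(g,cv2.CV_32F,1,0);gy=cv2.Sobel(g,cv2.CV_32F,0,1)
L=lambda a,b,n=60:np.linspace(a,b,n)
segs=[L((62,0,-24),(180,0,-24)),L((66,0,10),(122,0,10)),L((60,0,-23),(60,0,-8),12)]
def score(x):
    out=0
    for sg,w in zip(segs,(1,.5,.3)):
        p=p0([kn(x,a) for a in sg],"side",cal["side"]).astype(np.float32)
        d=p[-1]-p[0];n=np.array([-d[1],d[0]])/np.hypot(*d)
        m=lambda G:cv2.remap(G,p[:,0].reshape(1,-1),p[:,1].reshape(1,-1),cv2.INTER_LINEAR)[0]
        out+=w*np.mean(np.minimum(abs(m(gx)*n[0]+m(gy)*n[1]),60))
    return out
res=[]
for f in np.arange(.06,.32,.01):
    best=max((score([a,b,f,-.7]),a,b) for a in np.arange(-8,13,1.) for b in np.arange(-25,-10,1.))
    res.append((round(f,2),round(float(best[0]),1),best[1],best[2]))
print(*res,sep="\n")
np.save("res.npy",res)
E
python3 k.py
```

```text
[  2.276 -17.301   0.132  -0.693] [[-0.7, -1.4], [1.4, 0.9], [-2.7, -1.6], [-0.8, -0.6], [1.0, -0.2]]
(np.float64(0.06), 56.1, np.float64(-8.0), np.float64(-11.0))
(np.float64(0.07), 62.3, np.float64(-8.0), np.float64(-11.0))
(np.float64(0.08), 68.8, np.float64(-8.0), np.float64(-11.0))
(np.float64(0.09), 74.2, np.float64(-8.0), np.float64(-11.0))
(np.float64(0.1), 78.0, np.float64(-2.0), np.float64(-11.0))
(np.float64(0.11), 81.9, np.float64(-1.0), np.float64(-11.0))
(np.float64(0.12), 86.2, np.float64(1.0), np.float64(-11.0))
(np.float64(0.13), 90.1, np.float64(2.0), np.float64(-12.0))
(np.float64(0.14), 93.6, np.float64(1.0), np.float64(-13.0))
(np.float64(0.15), 96.3, np.float64(0.0), np.float64(-14.0))
(np.float64(0.16), 98.8, np.float64(1.0), np.float64(-15.0))
(np.float64(0.17), 99.9, np.float64(1.0), np.float64(-16.0))
(np.float64(0.18), 101.1, np.float64(1.0), np.float64(-18.0))
(np.float64(0.19), 101.5, np.float64(1.0), np.float64(-19.0))
(np.float64(0.2), 101.5, np.float64(-5.0), np.float64(-22.0))
(np.float64(0.21), 101.8, np.float64(-3.0), np.float64(-23.0))
(np.float64(0.22), 102.3, np.float64(-4.0), np.float64(-24.0))
(np.float64(0.23), 102.7, np.float64(-4.0), np.float64(-25.0))
(np.float64(0.24), 102.1, np.float64(-2.0), np.float64(-25.0))
(np.float64(0.25), 99.6, np.float64(-1.0), np.float64(-25.0))
(np.float64(0.26), 95.6, np.float64(3.0), np.float64(-25.0))
(np.float64(0.27), 90.2, np.float64(4.0), np.float64(-25.0))
(np.float64(0.28), 83.0, np.float64(7.0), np.float64(-25.0))
(np.float64(0.29), 75.0, np.float64(8.0), np.float64(-25.0))
(np.float64(0.3), 66.6, np.float64(12.0), np.float64(-25.0))
(np.float64(0.31), 56.5, np.float64(12.0), np.float64(-25.0))
```

```bash
cat > plan.py <<'E'
from h import *
F,OX,OZ,OY=.2,0.,-20.,-.7
S=np.array([608.2,-28.,0])
M=np.array([[np.cos(F),0,np.sin(F)],[0,-1,0],[np.sin(F),0,-np.cos(F)]]).T  # knife axes in tool
def knife(psi,roll):return Ro.from_euler("xyz",[roll,0,psi],degrees=True).as_matrix()
def tcp(psi,roll,s,p,z,side):
    "side +1: steel left of blade; edge point s lies 5.5-p mm from the steel axis"
    K=knife(psi,roll);e=np.array([np.cos(np.radians(psi)),np.sin(np.radians(psi)),0]);n=np.array([-e[1],e[0],0])
    E=S-side*n*(5.5-p)+[0,0,z];O=E-K@np.array([s,0,-24])
    R=K@M.T;return O-R@np.array([OX,OY,OZ]),R
def knife_now(s):
    R=Ro.from_euler("xyz",s["tcp_rot"]).as_matrix();return s["eef_pos"]+R@np.array([OX,OY,OZ]),R@M
def show(wp,t,R):
    for w in wp:
        t2,R2=tcp(*w);print(w,t2.round(1),"dpos",((t2-t)/250).round(3),"drot",(Ro.from_matrix(R2@R.T).as_rotvec()/(np.pi/2)).round(3));t,R=t2,R2
E
python3 - <<'E'
from plan import *
import pickle
s=state();O,K=knife_now(s);print(O.round(1),Ro.from_matrix(K).as_euler("xyz",degrees=True))
w=[(45,15,208,-28,178,1),(45,15,66,-28,178,1),(45,15,66,8,178,1),(45,15,178,8,178,1),(45,15,178,-28,178,1),(45,15,215,-28,178,1),
(45,-15,215,-28,178,-1),(45,-15,66,-28,178,-1),(45,-15,66,8,178,-1),(45,-15,178,8,178,-1),(45,-15,178,-28,178,-1)]
show(w,s["eef_pos"],Ro.from_euler("xyz",s["tcp_rot"]).as_matrix())
cal=pickle.load(open("cal.pkl","rb"))
f=lambda n,z,u,v:print(n,least_squares(lambda x:(proj([x[0],x[1],z],"side",cal["side"])[0]-[u,v]),[700,50]).x.round(0))
f("mill",160,210+455/6,159+25/6);f("bottle",0,210+700/6,159+225/6);f("jar",0,210+592/6,159+335/6)
E
```

```text
[ 477.8 -199.7  300.3] [ 0.0863444   5.97385664 45.00714657]
(45, 15, 208, -28, 178, 1) [ 488.9 -197.2  182.1] dpos [ 0.037  0.006 -0.393] drot [ 0.164  0.07  -0.009]
(45, 15, 66, -28, 178, 1) [589.3 -96.8 182.1] dpos [0.402 0.402 0.   ] drot [0. 0. 0.]
(45, 15, 66, 8, 178, 1) [563.9 -71.4 182.1] dpos [-0.102  0.102  0.   ] drot [0. 0. 0.]
(45, 15, 178, 8, 178, 1) [ 484.7 -150.6  182.1] dpos [-0.317 -0.317  0.   ] drot [0. 0. 0.]
(45, 15, 178, -28, 178, 1) [ 510.1 -176.   182.1] dpos [ 0.102 -0.102  0.   ] drot [0. 0. 0.]
(45, 15, 215, -28, 178, 1) [ 484.  -202.2  182.1] dpos [-0.105 -0.105  0.   ] drot [0. 0. 0.]
(45, -15, 215, -28, 178, -1) [ 435.  -153.2  182.4] dpos [-0.196  0.196  0.001] drot [-0.236 -0.236 -0.   ]
(45, -15, 66, -28, 178, -1) [540.3 -47.8 182.4] dpos [0.421 0.421 0.   ] drot [0. 0. 0.]
(45, -15, 66, 8, 178, -1) [565.8 -73.3 182.4] dpos [ 0.102 -0.102  0.   ] drot [0. 0. 0.]
(45, -15, 178, 8, 178, -1) [ 486.6 -152.5  182.4] dpos [-0.317 -0.317  0.   ] drot [0. 0. 0.]
(45, -15, 178, -28, 178, -1) [ 461.1 -127.   182.4] dpos [-0.102  0.102  0.   ] drot [0. 0. 0.]
mill [747. 146.]
bottle [904.  91.]
jar [788.  17.]
```

Request:
{"op": "arm_command", "data": {"delta_pos": [[0.01, 0, -0.1], [0.02, 0, -0.2], [0.03, 0, -0.3], [0.037, 0.006, -0.393], [0.037, 0.006, -0.393]], "delta_rot": [[0.04, 0.017, -0.002], [0.08, 0.034, -0.004], [0.12, 0.05, -0.006], [0.164, 0.07, -0.009], [0.164, 0.07, -0.009]], "claw": [1, 1, 1, 1, 1]}}

```text
t: 7.68
eef_pos: [488.0, -197.9, 178.0]
tcp_rot: [-2.866, -0.193, 0.729]
ft_force: [-0.6, -0.1, -2.2]
opening: 0.166
grip_force: 29.9
```

```bash
python3 - <<'E'
from plan import *
import pickle
s=state();c=calibration("wrist");cal=pickle.load(open("cal.pkl","rb"));cal["wrist"]=c
im={n:read_camera(n)[...,::-1].copy() for n in("wrist","scene","side")}
pickle.dump((s,cal,im),open("w4.pkl","wb"))
O,K=knife_now(s);print(s["eef_pos"].round(1),Ro.from_matrix(K).as_euler("xyz",degrees=True).round(1),s["joints"].round(2))
poly=np.array([(60,0,-24),(183,0,-24),(190,0,-14),(125,0,10),(60,0,10)])
out=[]
for n,k,cx,cy,w,h in(("wrist",4,0,0,100,150),("scene",4,0,0,100,150)):
    pts=proj((K@poly.T).T+O,n,cal[n]);st=proj([[608,-27.5,40],[608.2,-28,175],[608.5,-27,265]],n,cal[n])
    ce=(pts.mean(0)*.6+st.mean(0)*.4).astype(int)
    w,h=(200,300) if n=="wrist" else (80,120);k=400//w
    x0=int(np.clip(ce[0]-w//2,0,512-w));y0=int(np.clip(ce[1]-h//2,0,384-h))
    I=cv2.resize(im[n][y0:y0+h,x0:x0+w],None,fx=k,fy=k,interpolation=cv2.INTER_CUBIC)
    cv2.polylines(I,[((pts-[x0,y0]+.5)*k).astype(int)],True,(0,255,0),1)
    cv2.polylines(I,[((st-[x0,y0]+.5)*k).astype(int)],False,(255,0,255),1)
    print(n,x0,y0,k,st.round(1).tolist(),pts.round(1).tolist());out.append(I)
cv2.imwrite("pics/g4.png",np.hstack(out))
E
```

```text
[ 488.  -197.9  178. ] [15.5 -0.  44.9] [-0.64  0.48  1.74  0.26  1.17  0.05]
wrist 128 0 2 [[264.5, 4.6], [205.2, -119.3], [66.2, -412.0]] [[261.6, 137.3], [261.5, -83.2], [261.5, -113.3], [261.4, -11.9], [261.5, 128.6]]
scene 233 140 5 [[261.9, 215.4], [262.3, 190.3], [262.3, 171.3]] [[286.0, 224.2], [274.6, 194.4], [274.8, 190.7], [283.0, 200.9], [289.4, 217.2]]
```

View pics/g4.png

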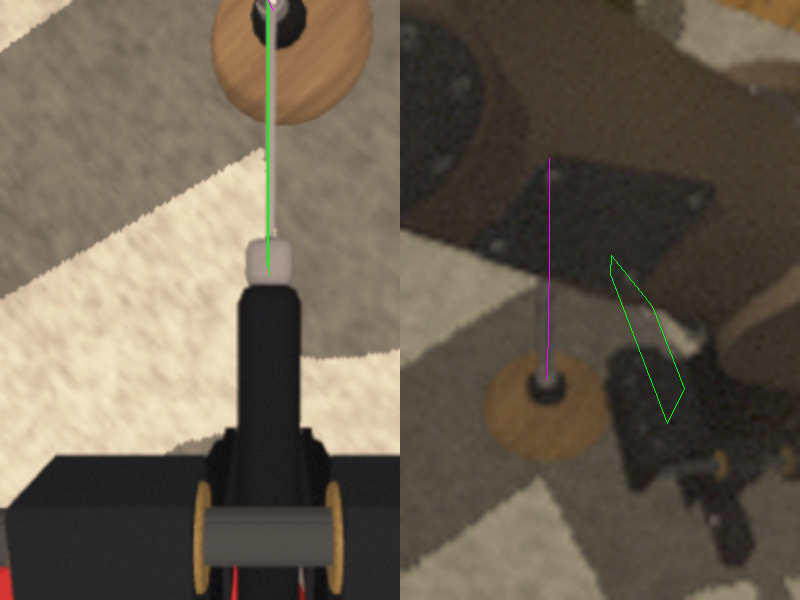

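The last picture shows the blade where the model puts it, within about 1 mm sideways, and the tip behind and to the right of the steel. Starting the left-face stroke.

Request:
{"op": "arm_command", "data": {"delta_pos": [[0.1, 0.1, 0], [0.2, 0.2, 0], [0.3, 0.3, 0], [0.402, 0.402, 0], [0.402, 0.402, 0]], "delta_rot": [[0, 0, 0], [0, 0, 0], [0, 0, 0], [0, 0, 0], [0, 0, 0]], "claw": [1, 1, 1, 1, 1]}}

```text
t: 8.25
eef_pos: [592.9, -92.7, 185.1]
tcp_rot: [-2.881, -0.197, 0.739]
ft_force: [-0.2, -0.1, -1.5]
opening: 0.17
grip_force: 29.9
```

Request:
{"op": "arm_command", "data": {"delta_pos": [[-0.025, 0.025, 0], [-0.05, 0.05, 0], [-0.075, 0.075, 0], [-0.09, 0.09, 0], [-0.105, 0.105, 0]], "delta_rot": [[0, 0, 0], [0, 0, 0], [0, 0, 0], [0, 0, 0], [0, 0, 0]], "claw": [1, 1, 1, 1, 1]}}

```text
t: 8.67
eef_pos: [562.9, -70.9, 183.2]
tcp_rot: [-2.878, -0.195, 0.733]
ft_force: [1.7, -1.6, -0.4]
opening: 0.167
grip_force: 29.9
```

```bash
python3 - <<'E'
from plan import *
s=state();O,K=knife_now(s);print(s["eef_pos"].round(1),s["ft_force"].round(2),s["moment"].round(3),Ro.from_matrix(K).as_euler("xyz",degrees=True).round(1))
print("s at steel",(K.T@(S+[0,0,178]-O)).round(1))
E
```

```text
[562.9 -70.9 183.2] [ 1.72 -1.65 -0.4 ] [-0.538 -0.292 -0.331] [14.8 -0.1 45. ]
s at steel [ 66.3  -3.7 -24.4]
```

Contact force is about 2.4 N to the right, at the heel. Drawing through to the tip.

Request:
{"op": "arm_command", "data": {"delta_pos": [[-0.02, -0.02, 0], [-0.04, -0.04, 0], [-0.06, -0.06, 0], [-0.08, -0.08, 0], [-0.1, -0.1, 0]], "delta_rot": [[0, 0, 0], [0, 0, 0], [0, 0, 0], [0, 0, 0], [0, 0, 0]], "claw": [1, 1, 1, 1, 1]}}

```text
t: 9.08
eef_pos: [538.1, -96.5, 182.3]
tcp_rot: [-2.876, -0.195, 0.734]
ft_force: [4.0, 0.1, -1.1]
opening: 0.169
grip_force: 29.9
```

Request:
{"op": "arm_command", "data": {"delta_pos": [[-0.02, -0.02, 0], [-0.04, -0.04, 0], [-0.06, -0.06, 0], [-0.08, -0.08, 0], [-0.1, -0.1, 0]], "delta_rot": [[0, 0, 0], [0, 0, 0], [0, 0, 0], [0, 0, 0], [0, 0, 0]], "claw": [1, 1, 1, 1, 1]}}

```text
t: 9.5
eef_pos: [513.0, -121.1, 182.4]
tcp_rot: [-2.876, -0.195, 0.734]
ft_force: [3.6, 0.2, -1.5]
opening: 0.167
grip_force: 29.9
```

Request:
{"op": "arm_command", "data": {"delta_pos": [[-0.025, -0.025, 0], [-0.05, -0.05, 0], [-0.08, -0.08, 0], [-0.1, -0.1, 0], [-0.117, -0.117, 0]], "delta_rot": [[0, 0, 0], [0, 0, 0], [0, 0, 0], [0, 0, 0], [0, 0, 0]], "claw": [1, 1, 1, 1, 1]}}

```text
t: 9.92
eef_pos: [483.6, -150.6, 182.4]
tcp_rot: [-2.876, -0.195, 0.734]
ft_force: [2.3, -0.3, -1.5]
opening: 0.17
grip_force: 29.9
```

```bash
python3 - <<'E'
from plan import *
s=state();O,K=knife_now(s);print(s["eef_pos"].round(1),s["ft_force"].round(2),s["moment"].round(3),Ro.from_matrix(K).as_euler("xyz",degrees=True).round(1))
print("s at steel",(K.T@(S+[0,0,178]-O)).round(1))
E
```

```text
[ 483.6 -150.6  182.4] [ 2.29 -0.26 -1.53] [-0.316 -0.309 -0.425] [14.9 -0.1 45. ]
s at steel [178.8  -3.4 -23.7]
```

Request:
{"op": "arm_command", "data": {"delta_pos": [[0.05, -0.05, 0], [0.105, -0.105, 0], [0.05, -0.16, 0], [0, -0.21, 0], [0, -0.21, 0]], "delta_rot": [[0, 0, 0], [0, 0, 0], [0, 0, 0], [0, 0, 0], [0, 0, 0]], "claw": [1, 1, 1, 1, 1]}}

```text
t: 10.33
eef_pos: [482.2, -203.9, 182.0]
tcp_rot: [-2.874, -0.193, 0.733]
ft_force: [-0.6, -0.3, -1.6]
opening: 0.162
grip_force: 29.9
```

Request:
{"op": "arm_command", "data": {"delta_pos": [[-0.04, 0.04, 0], [-0.08, 0.08, 0], [-0.12, 0.12, 0], [-0.16, 0.16, 0], [-0.196, 0.196, 0.001]], "delta_rot": [[-0.047, -0.047, 0], [-0.094, -0.094, 0], [-0.141, -0.141, 0], [-0.188, -0.188, 0], [-0.236, -0.236, 0]], "claw": [1, 1, 1, 1, 1]}}

```text
t: 10.75
eef_pos: [434.1, -152.6, 183.0]
tcp_rot: [2.868, -0.193, 0.841]
ft_force: [1.6, 0.3, -2.5]
opening: 0.165
grip_force: 30.0
```

Request:
{"op": "arm_command", "data": {"delta_pos": [[0, 0, 0], [0, 0, 0], [0, 0, 0], [0, 0, 0], [0, 0, 0]], "delta_rot": [[0, 0, 0], [0, 0, 0], [0, 0, 0], [0, 0, 0], [0, 0, 0]], "claw": [1, 1, 1, 1, 1]}}

```text
t: 11.17
eef_pos: [435.9, -153.9, 182.6]
tcp_rot: [2.874, -0.194, 0.839]
ft_force: [0.1, 0.4, -1.4]
opening: 0.167
grip_force: 30.0
```

```bash
python3 - <<'E'
from plan import *
s=state();O,K=knife_now(s);print(s["eef_pos"].round(1),s["ft_force"].round(2),Ro.from_matrix(K).as_euler("xyz",degrees=True).round(1),s["joints"].round(2))
w=[(45,-15,215,-28,178,-1),(45,-15,66,-28,178,-1),(45,-15,66,9,178,-1),(45,-15,179,9,178,-1)]
show(w,s["eef_pos"],Ro.from_euler("xyz",s["tcp_rot"]).as_matrix())
E
```

```text
[ 435.9 -153.9  182.6] [ 0.11  0.35 -1.39] [-15.1  -0.   45.1] [-0.57  0.21  2.18  0.31  0.47 -0.07]
(45, -15, 215, -28, 178, -1) [ 435.  -153.2  182.4] dpos [-0.004  0.003 -0.001] drot [ 0.     0.001 -0.001]
(45, -15, 66, -28, 178, -1) [540.3 -47.8 182.4] dpos [0.421 0.421 0.   ] drot [0. 0. 0.]
(45, -15, 66, 9, 178, -1) [566.5 -74.  182.4] dpos [ 0.105 -0.105  0.   ] drot [0. 0. 0.]
(45, -15, 179, 9, 178, -1) [ 486.6 -153.9  182.4] dpos [-0.32 -0.32  0.  ] drot [0. 0. 0.]
```

Request:
{"op": "arm_command", "data": {"delta_pos": [[0.105, 0.105, 0], [0.21, 0.21, 0], [0.315, 0.315, 0], [0.418, 0.42, 0], [0.418, 0.422, 0]], "delta_rot": [[0, 0, 0], [0, 0, 0], [0, 0, 0], [0, 0, 0], [0, 0, 0]], "claw": [1, 1, 1, 1, 1]}}

```text
t: 11.58
eef_pos: [543.7, -44.9, 182.5]
tcp_rot: [2.872, -0.195, 0.842]
ft_force: [-1.1, -0.1, -1.9]
opening: 0.169
grip_force: 30.0
```

Request:
{"op": "arm_command", "data": {"delta_pos": [[0.025, -0.025, 0], [0.05, -0.05, 0], [0.075, -0.075, 0], [0.09, -0.09, 0], [0.105, -0.105, 0]], "delta_rot": [[0, 0, 0], [0, 0, 0], [0, 0, 0], [0, 0, 0], [0, 0, 0]], "claw": [1, 1, 1, 1, 1]}}

```text
t: 12.0
eef_pos: [565.8, -75.6, 182.4]
tcp_rot: [2.874, -0.193, 0.838]
ft_force: [-1.7, 1.6, -1.3]
opening: 0.163
grip_force: 30.0
```

```bash
python3 - <<'E'
from plan import *
s=state();O,K=knife_now(s);print(s["eef_pos"].round(1),s["ft_force"].round(2),Ro.from_matrix(K).as_euler("xyz",degrees=True).round(1))
print("s at steel",(K.T@(S+[0,0,178]-O)).round(1))
E
```

```text
[565.8 -75.6 182.4] [-1.67  1.65 -1.3 ] [-15.  -0.  45.]
s at steel [ 67.6   4.  -22.9]
```

Request:
{"op": "arm_command", "data": {"delta_pos": [[-0.02, -0.02, 0], [-0.04, -0.04, 0], [-0.06, -0.06, 0], [-0.08, -0.08, 0], [-0.1, -0.1, 0]], "delta_rot": [[0, 0, 0], [0, 0, 0], [0, 0, 0], [0, 0, 0], [0, 0, 0]], "claw": [1, 1, 1, 1, 1]}}

```text
t: 12.42
eef_pos: [540.2, -99.5, 182.8]
tcp_rot: [2.873, -0.194, 0.84]
ft_force: [-0.4, 3.7, -2.3]
opening: 0.164
grip_force: 30.0
```

Request:
{"op": "arm_command", "data": {"delta_pos": [[-0.02, -0.02, 0], [-0.04, -0.04, 0], [-0.06, -0.06, 0], [-0.08, -0.08, 0], [-0.1, -0.1, 0]], "delta_rot": [[0, 0, 0], [0, 0, 0], [0, 0, 0], [0, 0, 0], [0, 0, 0]], "claw": [1, 1, 1, 1, 1]}}

```text
t: 12.83
eef_pos: [515.5, -124.5, 182.7]
tcp_rot: [2.873, -0.194, 0.84]
ft_force: [-0.0, 3.3, -1.9]
opening: 0.171
grip_force: 30.0
```

Request:
{"op": "arm_command", "data": {"delta_pos": [[-0.025, -0.025, 0], [-0.05, -0.05, 0], [-0.08, -0.08, 0], [-0.1, -0.1, 0], [-0.117, -0.117, 0]], "delta_rot": [[0, 0, 0], [0, 0, 0], [0, 0, 0], [0, 0, 0], [0, 0, 0]], "claw": [1, 1, 1, 1, 1]}}

```text
t: 13.25
eef_pos: [486.1, -153.9, 182.6]
tcp_rot: [2.873, -0.194, 0.84]
ft_force: [0.5, 3.8, -1.6]
opening: 0.17
grip_force: 30.1
```

```bash
python3 - <<'E'
from plan import *
s=state();O,K=knife_now(s);print(s["eef_pos"].round(1),s["ft_force"].round(2),Ro.from_matrix(K).as_euler("xyz",degrees=True).round(1))
print("s at steel",(K.T@(S+[0,0,178]-O)).round(1))
E
```

```text
[ 486.1 -153.9  182.6] [ 0.52  3.83 -1.56] [-15.1  -0.   45.1]
s at steel [179.3   2.9 -23.5]
```

Request:
{"op": "arm_command", "data": {"delta_pos": [[-0.05, 0.05, 0], [-0.1, 0.1, 0], [-0.14, 0.14, 0.05], [-0.16, 0.22, 0.1], [-0.16, 0.34, 0.1]], "delta_rot": [[0, 0, 0], [0, 0, 0], [0.02, 0.02, 0], [0.06, 0.06, 0], [0.1, 0.1, 0]], "claw": [1, 1, 1, 1, 1]}}

```text
t: 13.67
eef_pos: [446.8, -69.2, 210.1]
tcp_rot: [3.099, -0.202, 0.793]
ft_force: [0.3, 0.0, -1.6]
opening: 0.165
grip_force: 30.0
```

```bash
python3 - <<'E'
import plan
from plan import *
s=state();print(s["eef_pos"].round(1),s["ft_force"].round(2))
plan.S=np.array([632.7,305.7,0])
show([(45,0,125,5.5,128,1)],s["eef_pos"],Ro.from_euler("xyz",s["tcp_rot"]).as_matrix())
E
```

```text
[446.8 -69.2 210.1] [ 0.28  0.01 -1.57]
(45, 0, 125, 5.5, 128, 1) [547.6 219.6 132.4] dpos [ 0.403  1.155 -0.311] drot [0.018 0.02  0.001]
```

Request:
{"op": "arm_command", "data": {"delta_pos": [[0, 0.14, 0], [0.03, 0.28, 0], [0.06, 0.42, 0], [0.1, 0.56, 0], [0.15, 0.7, 0]], "delta_rot": [[0.018, 0.02, 0], [0.018, 0.02, 0], [0.018, 0.02, 0], [0.018, 0.02, 0], [0.018, 0.02, 0]], "claw": [1, 1, 1, 1, 1]}}

```text
t: 14.08
eef_pos: [484.6, 108.0, 208.0]
tcp_rot: [3.141, -0.2, 0.786]
ft_force: [0.8, -1.2, -1.8]
opening: 0.169
grip_force: 30.0
```

Request:
{"op": "arm_command", "data": {"delta_pos": [[0.07, 0.12, -0.05], [0.14, 0.24, -0.11], [0.2, 0.36, -0.17], [0.25, 0.455, -0.24], [0.25, 0.455, -0.3]], "delta_rot": [[0, 0, 0], [0, 0, 0], [0, 0, 0], [0, 0, 0], [0, 0, 0]], "claw": [1, 1, 1, 1, 1]}}

```text
t: 14.5
eef_pos: [549.0, 223.7, 131.6]
tcp_rot: [3.141, -0.201, 0.789]
ft_force: [-1.6, -1.0, -1.7]
opening: 0.166
grip_force: 30.0
```

Request:
{"op": "arm_command", "data": {"delta_pos": [[0, 0, 0], [0, 0, 0], [0, 0, 0], [0, 0, 0], [0, 0, 0]], "delta_rot": [[0, 0, 0], [0, 0, 0], [0, 0, 0], [0, 0, 0], [0, 0, 0]], "claw": [1, 1, 1, 1, 1]}}

```text
t: 14.92
eef_pos: [547.2, 219.8, 133.9]
tcp_rot: [3.141, -0.201, 0.786]
ft_force: [-0.1, 0.3, -0.6]
opening: 0.166
grip_force: 30.0
```

```bash
cat > f.py <<'E'
import plan
from plan import *
import pickle,itertools
s=state();cal={n:calibration(n) for n in("wrist","scene","side")}
im={n:read_camera(n)[...,::-1].copy() for n in cal}
pickle.dump((s,cal,im),open("w5.pkl","wb"))
O,K=knife_now(s);print(s["t"],s["eef_pos"].round(1),s["joints"].round(2),Ro.from_matrix(K).as_euler("xyz",degrees=True).round(1))
Rt=Ro.from_euler("xyz",s["tcp_rot"]).as_matrix();t=s["eef_pos"]
L=lambda a,b,n=50:np.linspace(a,b,n)
segs=[(L((66,0,-24),(180,0,-24)),1),(L((66,0,10),(122,0,10)),.6),(L((60,0,-22),(60,0,-10),10),.3)]
G={}
for n in("side","scene"):
    g=cv2.GaussianBlur(cv2.cvtColor(im[n],cv2.COLOR_BGR2GRAY).astype(np.float32),(0,0),.8);G[n]=(cv2.Sobel(g,cv2.CV_32F,1,0),cv2.Sobel(g,cv2.CV_32F,0,1))
def score(n,xo,zo,f):
    m=np.array([[np.cos(f),0,np.sin(f)],[0,-1,0],[np.sin(f),0,-np.cos(f)]]).T;o=0
    for sg,w in segs:
        p=proj(t+(Rt@(np.array([[xo,OY,zo]]).T+m@sg.T)).T,n,cal[n]).astype(np.float32);d=p[-1]-p[0];u=np.array([-d[1],d[0]])/np.hypot(*d)
        a,b=[cv2.remap(q,p[:,0].reshape(1,-1),p[:,1].reshape(1,-1),1)[0] for q in G[n]];o+=w*np.minimum(abs(a*u[0]+b*u[1]),60).mean()
    return o
for f in np.arange(.12,.29,.02):
    print(round(f,2),[tuple(np.round(max((score(n,a,b,f),a,b) for a in np.arange(-6,9,2.) for b in np.arange(-26,-11,1.)),1).tolist()) for n in G])
E
python3 f.py
```

```text
14.9167 [547.2 219.8 133.9] [0.22 0.48 1.86 0.18 0.64 0.87] [-0. -0. 45.]
0.12 [(76.8, -6.0, -13.0), (21.6, 6.0, -26.0)]
0.14 [(78.0, -6.0, -16.0), (21.6, 8.0, -25.0)]
0.16 [(79.3, -6.0, -18.0), (21.5, 8.0, -26.0)]
0.18 [(80.5, -6.0, -19.0), (21.2, 8.0, -26.0)]
0.2 [(81.4, -6.0, -22.0), (20.6, 8.0, -26.0)]
0.22 [(82.2, -6.0, -25.0), (20.0, 8.0, -26.0)]
0.24 [(83.0, -6.0, -26.0), (19.3, 8.0, -26.0)]
0.26 [(83.3, -6.0, -26.0), (18.8, 8.0, -26.0)]
0.28 [(82.4, -6.0, -26.0), (18.2, 8.0, -26.0)]
```

Request:
{"op": "arm_command", "data": {"delta_pos": [[0, 0, -0.03], [0, 0, -0.06], [0, 0, -0.085], [0, 0, -0.085], [0, 0, -0.085]], "delta_rot": [[0.009, -0.009, 0], [0.009, -0.009, 0], [0.009, -0.009, 0], [0.009, -0.009, 0], [0.009, -0.009, 0]], "claw": [1, 1, 1, 1, 1]}}

```text
t: 15.48
eef_pos: [546.7, 220.4, 111.0]
tcp_rot: [-3.14, -0.218, 0.787]
ft_force: [-0.9, -0.7, -1.2]
opening: 0.167
grip_force: 30.0
```

Request:
{"op": "arm_command", "data": {"delta_pos": [[0, 0, 0], [0, 0, 0], [0, 0, 0], [0, 0, 0], [0, 0, 0]], "delta_rot": [[0, 0, 0], [0, 0, 0], [0, 0, 0], [0, 0, 0], [0, 0, 0]], "claw": [1, 1, 1, 1, 1]}}

```text
t: 15.9
eef_pos: [546.8, 220.5, 111.6]
tcp_rot: [-3.141, -0.219, 0.787]
ft_force: [-0.1, 0.4, -1.7]
opening: 0.169
grip_force: 30.0
```

Request:
{"op": "arm_command", "data": {"delta_pos": [[0, 0, 0], [0, 0, 0], [0, 0, 0], [0, 0, 0], [0, 0, 0]], "delta_rot": [[0, 0, 0], [0, 0, 0], [0, 0, 0], [0, 0, 0], [0, 0, 0]], "claw": [1, 1, 1, 1, 1]}}

```text
t: 16.32
eef_pos: [546.8, 220.4, 111.4]
tcp_rot: [-3.141, -0.219, 0.787]
ft_force: [-0.1, 0.5, -2.0]
opening: 0.167
grip_force: 30.0
```

```bash
python3 - <<'E'
from plan import *
s=state();O,K=knife_now(s);print(s["t"],Ro.from_matrix(K).as_euler("xyz",degrees=True).round(1),(O+K@np.array([125,0,-24])).round(1),abs(s["qvel"]).max().round(4),s["grip_force"])
print(job_done())
E
```

```text
16.3167 [ 0.  -1.1 45.1] [631.7 306.7 109.3] 0.0006 29.99515950679779
the job is handed in; nothing more can be done
None
```

Job handed in at 16.3 s, verdict not shown: I drew the knife, honed the left face then the right face heel to tip at a measured 2–4 N with 15° lean, and am holding it still about 90 mm above the board, edge down and level to an estimated couple of degrees (the knife's pitch in the grip was only roughly measured).

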